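Trip the hidden tray latch of the console that has popped its tell-tale

TASK

One of the two bench consoles has tripped: the round tell-tale button on its top stands up, the other's is pushed in. Take the release pin from its stand, reach with it through the small hole in the sloping panel of the tripped console and push the hidden spring latch until that console's tray springs all the way out, then hang the pin back in its stand. Leave the other console's tray shut and do not disturb the capacitor and the tin standing beside them.

Things in the scene. Friction and masses are not known exactly. Their poses are not given: they have to be found in the camera images.
- console_left: fixed bench console on the left (+y; two alike): grey sheet-metal box 130 (x) x 110 mm (y); origin at the centre of its underside, -x its front, towards the robot. Front 62 mm high, then a panel sloping up and back at 30 deg to a flat top 111 mm high (x = 20 to 65 mm). In mid-panel a small access hole. The tray fills the lower front; its front plate has a narrow pull lip
- console_right: fixed bench console on the right (-y; two alike): grey sheet-metal box 130 (x) x 110 mm (y); origin at the centre of its underside, -x its front, towards the robot. Front 62 mm high, then a panel sloping up and back at 30 deg to a flat top 111 mm high (x = 20 to 65 mm). In mid-panel a small access hole. The tray fills the lower front; its front plate has a narrow pull lip
- hole_left (a point): mouth centre of the 13 mm round access hole (6 mm deep) in the sloping panel of console_left, at (-23.5, 0, 88.3) mm in that console's frame. Going in, its axis runs along (0.5, 0, -0.866) in the console's frame: 30 deg from vertical, down and away from the robot. It opens into a hollow; the flat level top of the hidden latch plate is 27 mm past the mouth along the axis
- latch_left (a joint): hidden sprung latch plate of console_left: 0 = at rest, holding; grows in m as it is pushed straight down. It frees the tray at about 0.006 (5 N; a pin along the hole's axis is then 35 mm past the mouth) and meets its stop at 0.012 (7 N; 41.5 mm past the mouth). Springs back by itself
- tray_left (a joint): spring tray of console_left: 0 = in and latched; grows in m as it comes out towards the console's front. Once the latch is pushed its own spring drives it to the stop at 0.045, where it stays
- hole_right (a point): mouth centre of the 13 mm round access hole (6 mm deep) in the sloping panel of console_right, at (-23.5, 0, 88.3) mm in that console's frame. Going in, its axis runs along (0.5, 0, -0.866) in the console's frame: 30 deg from vertical, down and away from the robot. It opens into a hollow; the flat level top of the hidden latch plate is 27 mm past the mouth along the axis
- latch_right (a joint): hidden sprung latch plate of console_right: 0 = at rest, holding; grows in m as it is pushed straight down. It frees the tray at about 0.006 (5 N; a pin along the hole's axis is then 35 mm past the mouth) and meets its stop at 0.012 (7 N; 41.5 mm past the mouth). Springs back by itself
- tray_right (a joint): spring tray of console_right: 0 = in and latched; grows in m as it comes out towards the console's front. Once the latch is pushed its own spring drives it to the stop at 0.045, where it stays
- telltale_raised: the tell-tale of the tripped console: steel bezel 32 mm across, black round button 22 mm across standing up on a stem, 26 mm high in all; a fixed indicator. Origin at the centre of its underside, on the flat top of the tripped console, 43.5 mm behind that console's origin (which console changes from start to start)
- telltale_flush: the tell-tale of the console that has not tripped: same bezel and button pushed in, only 6 mm high; origin at the centre of its underside, on the other console's flat top
- pin_stand: fixed steel stand for the release pin, on the right: foot 70 x 60 mm, bridge plate 50 x 48 mm whose top is 88 mm above the bench, with one vertical 12 mm hole (chamfered) in the middle; origin at the centre of its underside, under the hole. Open below the bridge down to the foot (4 mm thick)
- pin_grip (a point): centre of the release pin's grip, on its axis, 112 mm from the tip, 26 mm below the top; z axis along the pin away from the tip. Straight steel pin 138 mm long, 60 g: shank 6 mm diameter, 80 mm long, blunt tip; collar 24 mm diameter, 4 mm thick; grooved round grip 16 mm diameter, 54 mm long. Hangs upright in the stand's hole, collar on the bridge
- pin_tip (a point): the tip of the release pin, on its axis; 8 mm above the bench (80 mm below the top of the bridge) when the pin hangs in its stand
- capacitor: bystander: white cylindrical motor capacitor, 39 mm diameter, 80 mm high with terminals, standing loose between the consoles; origin at the centre of its underside
- flux_tin: bystander: round tin, 65 mm diameter, 33 mm high, loose on the bench right of the right console; origin at the centre of its underside
Mind the look-alikes: they are no part of the job. There is more than one size of the pin_stand; the job needs the smallest.

How it is judged:
By the outcome, as a careful person would: the job done as asked, in the order asked, and still so for the second after the job is handed in, with the robot touching nothing.
It also fails if it takes over 48 s, if anything falls off the work surface, if the arm or the gripper's body presses on something with over 40 N, if the wrist force passes 120 N, or if a joint passes its speed limit or range.

ROBOT

A 7-joint arm with a two-finger parallel gripper is mounted at the origin on the work surface; the furniture and walls round the work are solid. World frame = base frame: x ahead of the robot, y to its left, z up, the work surface at z = 0. Lengths are in m, angles in degrees, forces in N, time in s.
With the tool pointing down it reaches from about 0.425 to 0.875 m from the base axis. Payload 9.9 kg.
Tool frame: the origin (TCP) lies midway between the tips of the shut fingers; the grasp point (between the pads) lies 19 mm behind it; z points along the fingers, y is the line along which they close (so a half turn about z gives the same grasp; the last joint's range is limited). The gripper opens to 85 mm and grips with 20 to 120 N. Pads are 22 mm wide; open, the fingers measure 114 mm over their backs; the gripper's body (76 mm by 85 mm) begins 54 mm behind the grasp point. The pads swing forward as they close: fully open they stand 13 mm farther back than shut.
Start: joints at [68.709, 32.985, 1.427, 82.34, -0.859, 64.687, -3.237], TCP at [0.192, -0.647, 0.231] pointing down, gripper open.
Joint ranges: [-157.87, 157.87], [-19.46, 123.44], [-87.15, 90], [11.01, 140.99], [-62.26, 242.26], [9.8, 113.94], [-161.44, 161.44]. Speed limits (degrees/s): [127.2, 127.2, 172.46, 172.46, 180, 180, 180].

INTERFACE

Orientations are given as a 3x3 rotation matrix whose columns are the frame's x, y, z axes.
In Python, from rig import r, grab_frame, nets gives the robot as it stands. The module is installed in compiled form; this text tells all that it offers.
- The arm moves only by the tool servo_tool, never from a script. Its argument "targets" is a list of rows, each a list of 5 numbers: the shift along the tool's x, y, z as a fraction of full scale, then the turn about the tool's z as a fraction of full scale, then the gripper command: -1 is shut, 1 is fully open, values between are in proportion. A call has exactly 5 rows; each row shifts and turns the commanded pose from where the row before left it, along the tool's axes as they then stand; what a row does not reach is not made up. Full scale, the value 1, is 0.02 m for a shift and 0.08 rad for a turn. A row lasts 1/10 s, in which the tool goes at most 50 mm and 8.59 degrees, less where a joint would pass 70% of its speed; a pose out of reach is approached as far as the arm can. A call with a number of a shift or a turn outside -1 to 1 is refused whole. A call with a gripper value outside its range is refused whole. The fingers move at their own pace and stop on an object; "squeeze" is the grip in N (left out, the last holds). Time passes only in rows, so rows that do not move let the fingers close, or fill a call up. It gives the time, the measured TCP pose, the force, the opening and the grip force at its end, in the units of the state.
- r.sense(): the state, without advancing time (a new reading comes with each control period).
- grab_frame(name): name is "scene" or "top"; returns a dict with "color" (420x560x3 uint8, red, green, blue), "fovy" (degrees; the focal length in pixels is half the picture's height over the tangent of half this angle, whatever the lens; pixels are square), "cx", "cy" (the principal point, pixels), "position" and "attitude" of the camera in the world. Camera axes: x right, y up, looking along -z (the intrinsics and any distortion apply to the point x, -y, -z); pixel columns grow to the right and rows downward; lengths in m; the calibration is good to about 2 mm. A picture is of the moment at which its call begins. There is no depth.
- r.close_job(): hands the job in; it is judged then, once.
Trained networks look in a picture, given as the dict that the camera call returned (one of the last four; its "shot" number tells which), for a name from the list of things; names that differ only in an ending like _2 or _b are one class to them, and where a whole thing is asked for, a point or a joint stands for the part that bears it (a point fixed in the world has none). Each returns a list of dicts, best first, with "confidence" (0 to 1); they miss things now and then, are a little off and sometimes report something else, mostly with a low value. They report only what shows in the picture. A call takes as long as a camera call. They do not tell look-alikes from the thing itself.
- nets.trace(target, picture): "mask" (420x560 bool, what is visible of it) and "pixel" ([column, row] in pixels, amid what is visible of it).
The state is a dict: "time_s": time; "joints": joint angles; "qvel": joint speeds; "joint_efforts": joint torques, N m; "ee_pos": TCP position; "tcp_rot": TCP orientation; "contact_force": force on the tool from outside, world axes, zero at the start; "ft_torque": the same for the moment, N m; "finger_gap": finger opening in m; "grip_force": force on a finger pad.
Only numpy, scipy, OpenCV 4.12 (cv2) and the standard library are available. Lean on these libraries where they do the work, as an engineer would, in place of code of your own. Each camera call takes 0.05 s, during which the arm holds its last target. There are 200 camera calls.

## Working session

There is one attempt and no reset: what is moved stays moved. The work goes in short steps, Python scripts to look and compute and a tool call to move; the robot and the scene stay as the last step left them, time stands still between calls to the robot, and variables do not carry over. Pictures are saved under pics/ and viewed, at most 10 in all, crops included, and the job is handed in when it is done.

Besides the shell and the picture viewer there is one more tool, called after ">>>" as a command line: name --pt "numbers of a row" for each row, then --argument value for the rest. servo_tool: Moves the arm, as the interface text tells. Shift numbers are shares of 0.02 m and turn numbers shares of 0.08 rad, none past 1 either way. Its arguments: {"type":"object","properties":{"targets":{"type":"array"},"squeeze":{"type":"number"}},"required":["targets"]}

```bash
mkdir -p pics; cat > h.py <<'E'
import numpy as np, cv2
from rig import r, grab_frame, nets
def K(p):
    f=p["color"].shape[0]/2/np.tan(np.radians(p["fovy"])/2); return f,p["cx"],p["cy"]
def R(p):
    a=np.array(p["attitude"]); return a
def proj(p,X):
    f,cx,cy=K(p); c=(np.array(X)-p["position"])@R(p); 
    return np.array([cx+f*c[0]/-c[2], cy+f*(-c[1])/-c[2]])
def ray(p,uv):
    f,cx,cy=K(p); return R(p)@np.array([(uv[0]-cx)/f,-(uv[1]-cy)/f,-1])
def atz(p,uv,z):
    d=ray(p,uv); o=np.array(p["position"]); return o+d*(z-o[2])/d[2]
def save(p,n,crop=None,s=1):
    c=p["color"][:,:,::-1]
    if crop: c=c[crop[1]:crop[3],crop[0]:crop[2]]
    cv2.imwrite("pics/"+n,cv2.resize(c,None,fx=s,fy=s,interpolation=cv2.INTER_CUBIC))
E
python3 - <<'E'
from h import *
a=grab_frame("scene");b=grab_frame("top")
for p in(a,b):
    print({k:v for k,v in p.items() if k!="color"})
save(a,"a.png",s=1.4);save(b,"b.png",s=1.4)
for n in["telltale_raised","telltale_flush","pin_stand","pin_grip","console_left","console_right","capacitor","flux_tin","hole_left","hole_right"]:
  for p,m in((a,"scene"),(b,"top")):
    try:
      for t in nets.trace(n,p)[:4]: print(n,m,round(t["confidence"],2),np.round(t["pixel"]),t["mask"].sum())
    except Exception as e: print(n,m,e)
E
```

```text
{'fovy': 43.255866151556546, 'cx': 276.4450083314662, 'cy': 216.3306978572261, 'position': array([-0.5017481 ,  0.44677139,  0.65045168]), 'attitude': array([[-0.44351659,  0.4108059 , -0.79657489],
       [-0.89611222, -0.18677996,  0.40261164],
       [ 0.01661101,  0.89238543,  0.45096819]]), 'shot': 1}
{'fovy': 45.32578724834298, 'cx': 274.25401578164315, 'cy': 204.73593644145785, 'position': array([ 0.28647781, -0.09290553,  1.26717544]), 'attitude': array([[ 0.02078494,  0.98413313, -0.17620999],
       [-0.99968715,  0.01800479, -0.01736179],
       [-0.01391369,  0.17651573,  0.98419947]]), 'shot': 2}
telltale_raised scene 0.6 [139. 202.] 166
telltale_raised top 0.44 [148. 142.] 129
telltale_flush scene 0.63 [250. 188.] 54
pin_stand scene 0.97 [320. 229.] 2052
pin_stand top 0.95 [364. 217.] 710
pin_stand top 0.94 [306. 236.] 1376
pin_stand top 0.63 [416. 273.] 1848
pin_grip scene 0.49 [364. 188.] 84
pin_grip top 0.5 [371. 213.] 89
console_left top 0.72 [153. 165.] 3038
console_right scene 0.65 [254. 214.] 3062
console_right top 0.78 [259. 170.] 2778
console_right top 0.56 [257. 200.] 205
capacitor scene 0.98 [199. 222.] 470
capacitor scene 0.26 [254. 213.] 2925
capacitor top 0.68 [213. 154.] 313
capacitor top 0.19 [157. 166.] 3110
flux_tin scene 0.55 [297. 218.] 224
flux_tin top 0.69 [320. 176.] 498
hole_left scene 0.65 [148. 235.] 3822
hole_left scene 0.62 [262. 235.] 601
hole_left top 0.7 [154. 166.] 3040
hole_left top 0.5 [261. 172.] 2802
hole_right scene 0.91 [257. 219.] 3059
hole_right scene 0.61 [158. 252.] 584
hole_right top 0.96 [259. 173.] 2806
```

View pics/a.png

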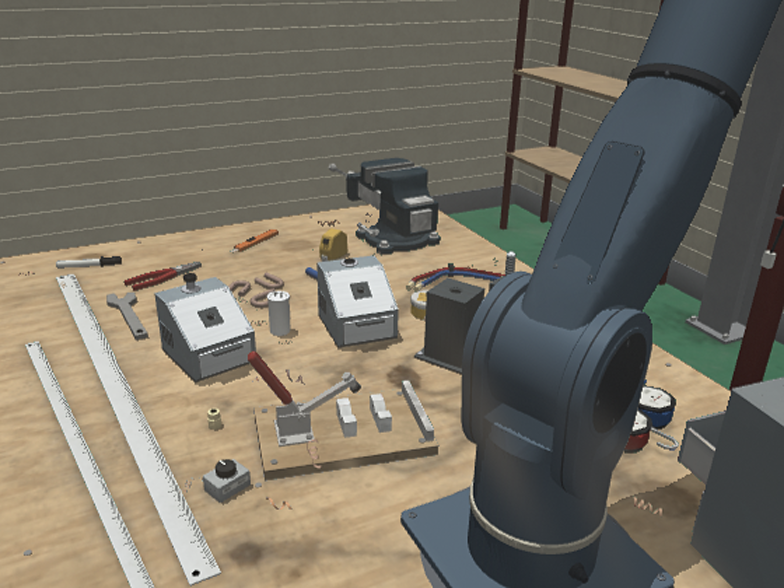

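View pics/b.png

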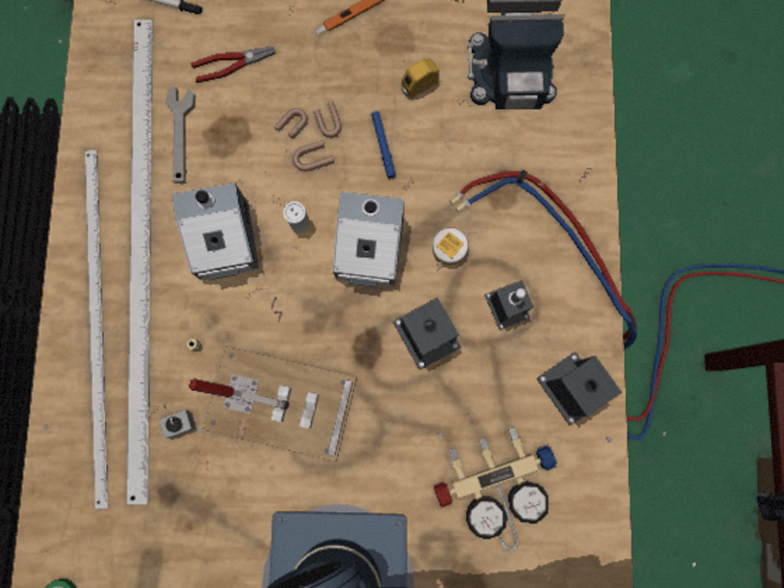

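Possible matches in the top picture (raw px):
- **Stands:** (306,236) big, (416,273) big and (364,217) smallest. The smallest one has the pin, with its top at about (370,211).
- **Consoles:** the left one at (153,165) has its button standing up at (145,141). The right one at (262,172) is flush at (264,148).

I choose the small stand and the left console, and will check both in one close crop.

```bash
python3 - <<'E'
from h import *
b=grab_frame("top");a=grab_frame("scene")
def crop(p,c,w=50,h=37):
    x,y=c; return cv2.resize(p["color"][y-h:y+h,x-w:x+w,::-1],(400,296),interpolation=cv2.INTER_CUBIC)
im=np.vstack([np.hstack([crop(b,(153,165)),crop(a,(148,225))]),np.hstack([crop(b,(364,217)),crop(a,(364,205))])])
cv2.imwrite("pics/c.png",im)
s=r.sense();print(s["time_s"],s["ee_pos"],np.round(s["tcp_rot"],3),s["finger_gap"])
for u in[(370,211),(372.5,209)]: print("pin top",atz(b,u,.146))
print("hole",atz(b,(153,171.5),.088))
# predicted for hole in scene
X=atz(b,(153,171.5),.088);print(proj(a,X))
E
```

```text
1.2 [ 0.19158932 -0.64725201  0.23129031] [[ 0.959  0.284  0.   ]
 [ 0.284 -0.959  0.   ]
 [ 0.    -0.    -1.   ]] 0.08539741437466447
pin top [ 0.47681871 -0.28921765  0.146     ]
pin top [ 0.48149697 -0.29489883  0.146     ]
hole [0.57389763 0.22290463 0.088     ]
[150.3655556  224.37201718]
```

View pics/c.png

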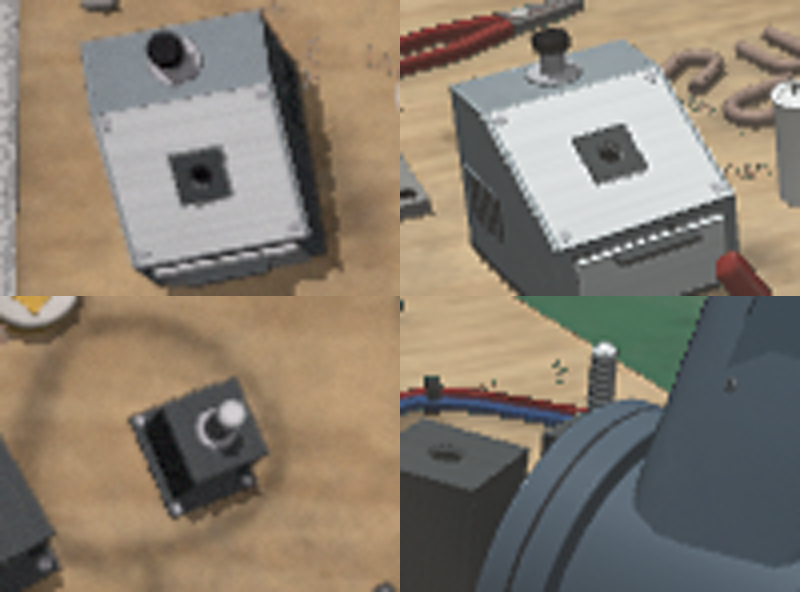

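The crop shows the left console with its button standing up (top view (144,140)) and its access hole at (153,171.6). The pin hangs in the smallest stand, with its top at (372,209) and its collar at (368,213).

```bash
cat >> h.py <<'E'
from scipy.optimize import least_squares
E
cat > fit.py <<'E'
from h import *
b=grab_frame("top");a=grab_frame("scene")
T=lambda u,v:(103+u/4-.4,128+v/4-.4); S=lambda u,v:(98+u/4-.4,188+v/4-.4)
o=[(b,T(83,43),(65,55,111)),(b,T(263,12),(65,-55,111)),(b,T(98,115),(20,55,111)),(b,T(280,85),(20,-55,111)),(b,T(137,270),(-65,55,62)),(b,T(310,240),(-65,-55,62)),(b,T(202,176),(-23.5,0,88.3)),
(a,S(53,90),(65,55,111)),(a,S(220,40),(65,-55,111)),(a,S(95,115),(20,55,111)),(a,S(265,68),(20,-55,111)),(a,S(160,248),(-65,55,62)),(a,S(335,195),(-65,-55,62)),(a,S(207,152),(-23.5,0,88.3))]
def W(q,l):
    c,s=np.cos(q[2]),np.sin(q[2]);x,y,z=np.array(l)/1e3;return np.array([q[0]+c*x-s*y,q[1]+s*x+c*y,z])
f=lambda q:np.concatenate([proj(p,W(q,l))-u for p,u,l in o])
q=least_squares(f,[.6,.22,0],loss="soft_l1").x
print(q[:2],np.degrees(q[2]));print(np.round(f(q).reshape(-1,2),1).tolist());print("hole",W(q,(-23.5,0,88.3)))
for k in(6,13):print("hole by ray",atz(o[k][0],o[k][1],.0883))
for u,z in(((371.9,208.8),.146),((368.1,213.1),.092)):print("stand",atz(b,u,z))
print("scene pin top",atz(a,(364.6,180.6),.146))
E
python3 fit.py
```

```text
[0.59441103 0.22673336] 11.370780284699956
[[-0.1, 0.6], [0.2, 0.4], [-1.5, 0.5], [-1.4, -0.1], [-0.8, 0.1], [0.2, -0.3], [0.1, 0.9], [0.1, -2.1], [2.2, -1.2], [-2.5, -1.3], [-0.4, -1.8], [-0.3, -0.1], [0.9, -1.2], [1.6, -0.9]]
hole [0.57137229 0.22210016 0.0883    ]
hole by ray [0.5735803  0.22256583 0.0883    ]
hole by ray [0.56840239 0.2265929  0.0883    ]
stand [ 0.48192993 -0.29355552  0.146     ]
stand [ 0.48087585 -0.29413548  0.092     ]
scene pin top [ 0.47395718 -0.28697194  0.146     ]
```

>>> servo_tool --pt "0 0 0 0.56 1" --pt "0 0 0 0.56 1" --pt "0.98 -0.81 0 0 1" --pt "0.98 -0.81 0 0 1" --pt "0.98 -0.81 0 0 1"

```text
time_s: 1.8
ee_pos: [0.2401, -0.5873, 0.2312]
tcp_rot: [[0.981, 0.196, 0.0], [0.196, -0.981, 0.0], [0.0, -0.0, -1.0]]
contact_force: [0.9, 0.7, -0.1]
finger_gap: 0.0854
grip_force: 0.0
```

>>> servo_tool --pt "0.98 -0.81 0 0 1" --pt "0.98 -0.81 0 0 1" --pt "0.98 -0.81 0 0 1" --pt "0.98 -0.81 0 0 1" --pt "0.98 -0.81 0 0 1"

```text
time_s: 2.3
ee_pos: [0.3204, -0.4885, 0.2314]
tcp_rot: [[0.98, 0.197, 0.0], [0.197, -0.98, -0.0], [0.0, 0.0, -1.0]]
contact_force: [0.2, -0.2, 0.1]
finger_gap: 0.0855
grip_force: 0.0
```

>>> servo_tool --pt "0.98 -0.81 0 0 1" --pt "0.98 -0.81 0 0 1" --pt "0.98 -0.81 0 0 1" --pt "0.98 -0.81 0 0 1" --pt "0.98 -0.81 0 0 1"

```text
time_s: 2.8
ee_pos: [0.4006, -0.3898, 0.2315]
tcp_rot: [[0.98, 0.197, 0.0], [0.197, -0.98, -0.0], [0.0, 0.0, -1.0]]
contact_force: [0.8, -0.5, -0.3]
finger_gap: 0.0854
grip_force: 0.0
```

>>> servo_tool --pt "0.98 -0.81 0 0 1" --pt "0.98 -0.81 0 0 1" --pt "0.98 -0.81 0 0 1" --pt "0.98 -0.81 0 0 1" --pt "0.98 -0.81 0 0 1"

```text
time_s: 3.3
ee_pos: [0.4807, -0.291, 0.2315]
tcp_rot: [[0.98, 0.197, 0.0], [0.197, -0.98, -0.0], [0.0, 0.0, -1.0]]
contact_force: [0.3, -0.6, -0.1]
finger_gap: 0.0854
grip_force: 0.0
```

>>> servo_tool --pt "0 0 1 0 1" --pt "0 0 1 0 1" --pt "0 0 1 0 1" --pt "0 0 1 0 1" --pt "0 0 1 0 1"

```text
time_s: 3.8
ee_pos: [0.4802, -0.2919, 0.1307]
tcp_rot: [[0.98, 0.197, 0.0], [0.197, -0.98, -0.0], [0.0, 0.0, -1.0]]
contact_force: [0.5, 0.1, -0.0]
finger_gap: 0.0853
grip_force: 0.0
```

>>> servo_tool --pt "0 0 0.7 0 1" --pt "0 0 0.7 0 1" --pt "0 0 0 0 -0.4" --pt "0 0 0 0 -0.4" --pt "0 0 0 0 -0.4" --squeeze 20

```text
time_s: 4.3
ee_pos: [0.4805, -0.2922, 0.1041]
tcp_rot: [[0.98, 0.197, 0.001], [0.197, -0.98, -0.001], [0.001, 0.001, -1.0]]
contact_force: [0.1, -0.2, 0.7]
finger_gap: 0.044
grip_force: 0.0
```

```bash
python3 - <<'E'
from h import *
s=r.sense();print(s["time_s"],s["ee_pos"],s["finger_gap"],s["grip_force"],s["contact_force"])
b=grab_frame("top");a=grab_frame("scene")
im=np.hstack([cv2.resize(p["color"][y-45:y+45,x-45:x+45,::-1],(400,400),interpolation=cv2.INTER_CUBIC) for p,x,y in((b,366,214),(a,364,195))])
cv2.imwrite("pics/d.png",im)
E
```

```text
4.3 [ 0.48050017 -0.29215161  0.10411115] 0.04399221274389594 0.0 [ 0.11781766 -0.21537174  0.70326424]
```

View pics/d.png

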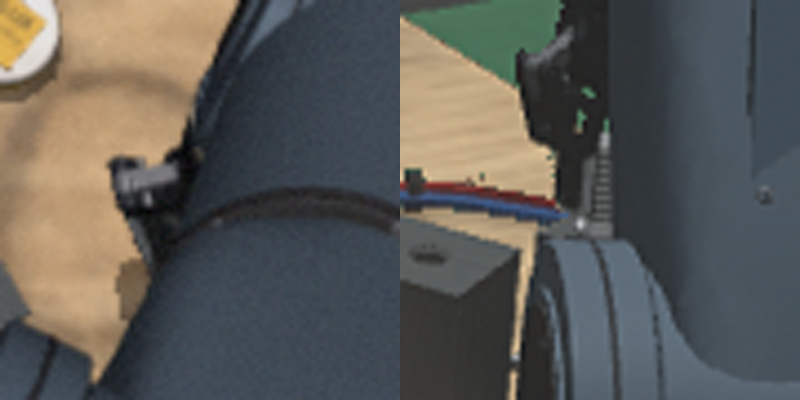

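The top view is blocked by the arm. The scene view shows the grip still standing at (364,190), between the half-shut fingers. Now I close them.

>>> servo_tool --pt "0 0 0 0 -1" --pt "0 0 0 0 -1" --pt "0 0 0 0 -1" --pt "0 0 0 0 -1" --pt "0 0 0 0 -1" --squeeze 40

```text
time_s: 4.9
ee_pos: [0.4804, -0.292, 0.104]
tcp_rot: [[0.98, 0.197, 0.001], [0.197, -0.98, -0.0], [0.001, 0.001, -1.0]]
contact_force: [-1.0, -0.3, 6.3]
finger_gap: 0.0148
grip_force: 38.9
```

>>> servo_tool --pt "0 0 -0.6 0 -1" --pt "0 0 -1 0 -1" --pt "0 0 -1 0 -1" --pt "0 0 -1 0 -1" --pt "0 0 -1 0 -1"

```text
time_s: 5.4
ee_pos: [0.48, -0.2918, 0.1969]
tcp_rot: [[0.98, 0.197, 0.0], [0.197, -0.98, -0.0], [0.0, 0.0, -1.0]]
contact_force: [0.3, 0.0, -0.9]
finger_gap: 0.0149
grip_force: 39.0
```

>>> servo_tool --pt "0 0 -1 0 -1" --pt "0 0 -1 0 -1" --pt "0 0 -1 0 -1" --pt "0.38 -0.97 -0.5 0 -1" --pt "0.38 -0.97 0 0 -1"

```text
time_s: 5.9
ee_pos: [0.4878, -0.2512, 0.2677]
tcp_rot: [[0.981, 0.195, 0.003], [0.195, -0.981, -0.001], [0.003, 0.002, -1.0]]
contact_force: [0.9, 0.3, -0.9]
finger_gap: 0.0148
grip_force: 39.0
```

>>> servo_tool --pt "0.38 -0.97 0 0 -1" --pt "0.38 -0.97 0 0 -1" --pt "0.38 -0.97 0 0 -1" --pt "0.38 -0.97 0 0 -1" --pt "0.38 -0.97 0 0 -1"

```text
time_s: 6.4
ee_pos: [0.5054, -0.1474, 0.2661]
tcp_rot: [[0.98, 0.197, 0.0], [0.197, -0.98, -0.0], [0.0, 0.0, -1.0]]
contact_force: [-0.2, -0.3, 0.4]
finger_gap: 0.0151
grip_force: 39.0
```

>>> servo_tool --pt "0.38 -0.97 0 0 -1" --pt "0.38 -0.97 0 0 -1" --pt "0.38 -0.97 0 0 -1" --pt "0.38 -0.97 0 0 -1" --pt "0.38 -0.97 0 0 -1"

```text
time_s: 6.9
ee_pos: [0.5235, -0.0449, 0.2661]
tcp_rot: [[0.98, 0.197, 0.0], [0.197, -0.98, -0.0], [0.0, 0.0, -1.0]]
contact_force: [0.2, 0.4, -0.2]
finger_gap: 0.0152
grip_force: 39.0
```

>>> servo_tool --pt "0.38 -0.97 0 0 -1" --pt "0.38 -0.97 0 0 -1" --pt "0.38 -0.97 0 0 -1" --pt "0.38 -0.97 0 0 -1" --pt "0.38 -0.97 0 0 -1"

```text
time_s: 7.4
ee_pos: [0.5417, 0.0576, 0.2661]
tcp_rot: [[0.98, 0.197, 0.0], [0.197, -0.98, -0.0], [0.0, 0.0, -1.0]]
contact_force: [-0.5, -0.6, -0.7]
finger_gap: 0.015
grip_force: 39.0
```

>>> servo_tool --pt "0.38 -0.97 0 0 -1" --pt "0.38 -0.97 0 0 -1" --pt "0.38 -0.97 0 0 -1" --pt "0.38 -0.97 0 0 -1" --pt "0.38 -0.97 0 0 -1"

```text
time_s: 7.9
ee_pos: [0.5599, 0.1602, 0.2661]
tcp_rot: [[0.98, 0.197, 0.0], [0.197, -0.98, -0.0], [0.0, 0.0, -1.0]]
contact_force: [0.5, -1.4, -0.1]
finger_gap: 0.0149
grip_force: 39.0
```

>>> servo_tool --pt "0.4 -0.97 0 0 -1" --pt "0.4 -0.97 0 0 -1" --pt "0.4 -0.97 0 0 -1" --pt "0 0 0 0 -1" --pt "0 0 0 0 -1"

```text
time_s: 8.4
ee_pos: [0.5719, 0.2215, 0.2654]
tcp_rot: [[0.98, 0.198, -0.0], [0.198, -0.98, -0.0], [-0.0, 0.0, -1.0]]
contact_force: [-0.3, -0.4, -0.3]
finger_gap: 0.015
grip_force: 39.1
```

```bash
python3 - <<'E'
from h import *
s=r.sense();print(s["time_s"],s["ee_pos"],s["finger_gap"],s["grip_force"],s["contact_force"])
t=np.array(s["ee_pos"])
b=grab_frame("top");a=grab_frame("scene")
print("pred tip",proj(a,t-[0,0,.096]),"pred grip top",proj(a,t+[0,0,.042]))
im=np.hstack([cv2.resize(p["color"][y-60:y+60,x-60:x+60,::-1],(400,400),interpolation=cv2.INTER_CUBIC) for p,x,y in((b,153,165),(a,148,195))])
cv2.imwrite("pics/e.png",im)
E
```

```text
8.4 [0.57192011 0.22149628 0.26542798] 0.014974437409941928 39.05431509017944 [-0.33255759 -0.36463405 -0.27633266]
pred tip [147.86524097 191.7871284 ] pred grip top [141.6980866  131.13853101]
```

View pics/e.png

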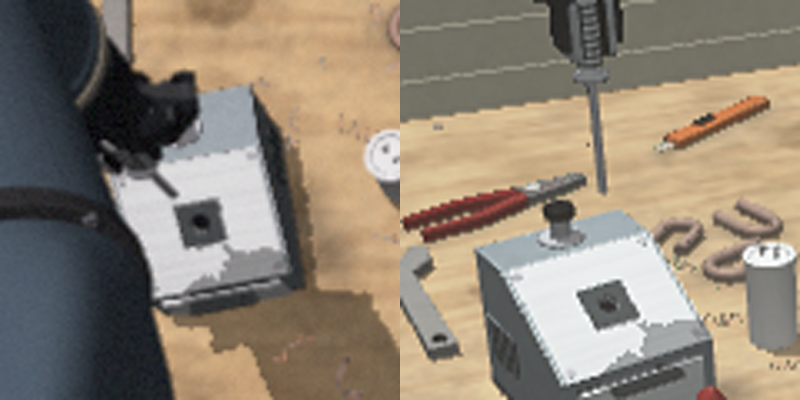

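The pin hangs upright in the fingers. Its tip is at (145.5,163.2) in the top view and (148.3,192.6) in the scene. The hole is at (153.0,171.3) in the top view and (149.7,225.9) in the scene. I'll use the seen tip to correct the offset.

```bash
python3 - <<'E'
from h import *
b=grab_frame("top");a=grab_frame("scene")
t=np.array(r.sense()["ee_pos"]);print(t)
P=[(b,(145.45,163.15),(152.95,171.25)),(a,(148.25,192.55),(149.75,225.85))]
def tri(k):
    f=lambda X:np.concatenate([proj(p[0],X)-p[k] for p in P]);s=least_squares(f,t-[0,0,.096]);return s.x,s.fun
for k in(1,2):print(tri(k))
for p in P:
    tip=atz(p[0],p[1],t[2]-.096);h=atz(p[0],p[2],.0883);print("tip",tip,"hole",h,"hole-tip",h-tip)
    # bias-corrected
    d=proj(p[0],t-[0,0,.096])-p[1];print("bias",d,"hole corr",atz(p[0],np.array(p[2])+d,.0883))
E
```

```text
[0.57215683 0.22018691 0.26550888]
(array([0.57391939, 0.22034035, 0.16653461]), array([-0.03086682, -0.01434723,  0.03189182,  0.00945407]))
(array([0.57558369, 0.22425056, 0.08368738]), array([-0.01172715, -0.00558951,  0.0117482 ,  0.00333776]))
tip [0.57311044 0.21942166 0.16950888] hole [0.57444351 0.22298511 0.0883    ] hole-tip [ 0.00133308  0.00356345 -0.08120888]
bias [-0.36497875  0.4036863 ] hole corr [0.57342528 0.22380704 0.0883    ]
tip [0.567386   0.22178263 0.16950888] hole [0.56684258 0.22608141 0.0883    ] hole-tip [-0.00054342  0.00429877 -0.08120888]
bias [ 0.17722051 -0.93699543] hole corr [0.57114186 0.22458173 0.0883    ]
```

>>> servo_tool --pt "0.18 -0.18 0 0 -1" --pt "0 0 1 0 -1" --pt "0 0 1 0 -1" --pt "0 0 1 0 -1" --pt "0 0 0.4 0 -1"

```text
time_s: 9.1
ee_pos: [0.5743, 0.225, 0.1956]
tcp_rot: [[0.98, 0.197, -0.002], [0.197, -0.98, -0.001], [-0.002, 0.001, -1.0]]
contact_force: [-0.1, -0.1, 0.7]
finger_gap: 0.015
grip_force: 39.1
```

>>> servo_tool --pt "0 0 0 0 -1" --pt "0 0 0.15 0 -1" --pt "0 0 0.15 0 -1" --pt "0 0 0.1 0 -1" --pt "0 0 0 0 -1"

```text
time_s: 9.6
ee_pos: [0.5749, 0.2255, 0.1894]
tcp_rot: [[0.98, 0.197, 0.0], [0.197, -0.98, 0.0], [0.0, -0.0, -1.0]]
contact_force: [-0.5, -0.2, -0.9]
finger_gap: 0.0145
grip_force: 39.1
```

>>> servo_tool --pt "0 0.06 0 0 -1" --pt "0 0 0.15 0 -1" --pt "0 0 0.15 0 -1" --pt "0 0 0.1 0 -1" --pt "0 0 0 0 -1"

```text
time_s: 10.1
ee_pos: [0.5749, 0.2242, 0.1808]
tcp_rot: [[0.98, 0.197, -0.001], [0.197, -0.98, -0.0], [-0.001, 0.0, -1.0]]
contact_force: [0.3, 0.1, -0.7]
finger_gap: 0.0152
grip_force: 39.1
```

>>> servo_tool --pt "0 0 0.15 0 -1" --pt "0 0 0.15 0 -1" --pt "0 0 0.1 0 -1" --pt "0 0 0.05 0 -1" --pt "0 0 0 0 -1"

```text
time_s: 10.6
ee_pos: [0.5751, 0.2243, 0.1721]
tcp_rot: [[0.98, 0.197, -0.0], [0.197, -0.98, -0.0], [-0.0, 0.0, -1.0]]
contact_force: [0.6, 0.3, -0.7]
finger_gap: 0.0151
grip_force: 39.1
```

>>> servo_tool --pt "0 0 0.2 0 -1" --pt "0 0 0.2 0 -1" --pt "0 0 0.1 0 -1" --pt "0 0 0 0 -1" --pt "0 0 0 0 -1"

```text
time_s: 11.1
ee_pos: [0.5751, 0.2243, 0.1622]
tcp_rot: [[0.98, 0.197, -0.0], [0.197, -0.98, -0.0], [-0.0, 0.0, -1.0]]
contact_force: [-0.7, -0.3, -0.4]
finger_gap: 0.0147
grip_force: 39.1
```

>>> servo_tool --pt "0 0 0.15 0 -1" --pt "0 0 0.1 0 -1" --pt "0 0 0.1 0 -1" --pt "0 0 0 0 -1" --pt "0 0 0 0 -1"

```text
time_s: 11.6
ee_pos: [0.5752, 0.2244, 0.1554]
tcp_rot: [[0.98, 0.197, 0.0], [0.197, -0.98, 0.0], [0.0, -0.0, -1.0]]
contact_force: [0.0, -0.0, 3.0]
finger_gap: 0.0151
grip_force: 39.1
```

>>> servo_tool --pt "0 0 0.1 0 -1" --pt "0 0 0.1 0 -1" --pt "0 0 0 0 -1" --pt "0 0 0 0 -1" --pt "0 0 0 0 -1"

```text
time_s: 12.1
ee_pos: [0.5752, 0.2244, 0.1514]
tcp_rot: [[0.98, 0.197, 0.0], [0.197, -0.98, 0.0], [0.0, -0.0, -1.0]]
contact_force: [-1.0, -0.4, 4.1]
finger_gap: 0.0151
grip_force: 39.2
```

```bash
python3 - <<'E'
from h import *
b=grab_frame("top");a=grab_frame("scene")
im=np.hstack([cv2.resize(p["color"][y-60:y+60,x-60:x+60,::-1],(400,400),interpolation=cv2.INTER_CUBIC) for p,x,y in((b,153,175),(a,148,225))])
cv2.imwrite("pics/f.png",im)
E
```

```text
(no output)
```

View pics/f.png

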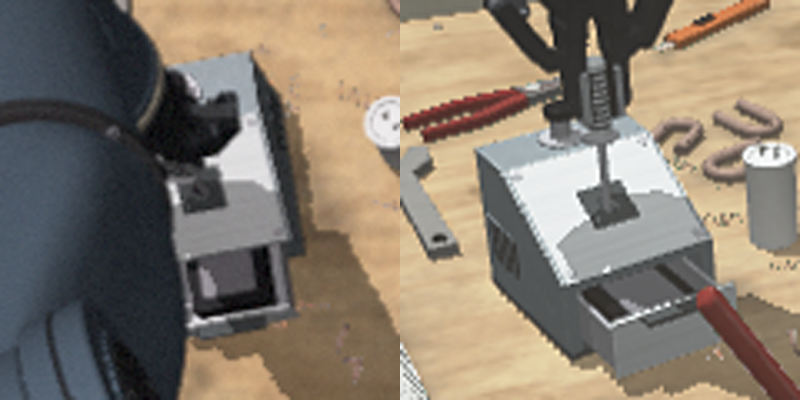

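The tray has sprung out: its open front shows at about (190,260) in the scene and (157,200) in the top view. The pin is upright in the hole. I'll withdraw straight up and carry it back to the stand.

>>> servo_tool --pt "0 0 -0.6 0 -1" --pt "0 0 -0.8 0 -1" --pt "0 0 -0.8 0 -1" --pt "0 0 -0.8 0 -1" --pt "0 0 -0.9 0 -1"

```text
time_s: 12.7
ee_pos: [0.5745, 0.2239, 0.23]
tcp_rot: [[0.98, 0.197, -0.001], [0.197, -0.98, -0.001], [-0.002, 0.0, -1.0]]
contact_force: [0.6, 0.5, -0.5]
finger_gap: 0.0149
grip_force: 39.0
```

>>> servo_tool --pt "0 0 -0.9 0 -1" --pt "0 0 -0.9 0 -1" --pt "-0.39 0.97 0 0 -1" --pt "-0.39 0.97 0 0 -1" --pt "-0.39 0.97 0 0 -1"

```text
time_s: 13.2
ee_pos: [0.5627, 0.1608, 0.265]
tcp_rot: [[0.98, 0.197, -0.001], [0.197, -0.98, -0.001], [-0.001, 0.001, -1.0]]
contact_force: [-0.9, 0.2, -0.1]
finger_gap: 0.015
grip_force: 39.0
```

>>> servo_tool --pt "-0.39 0.97 0 0 -1" --pt "-0.39 0.97 0 0 -1" --pt "-0.39 0.97 0 0 -1" --pt "-0.39 0.97 0 0 -1" --pt "-0.39 0.97 0 0 -1"

```text
time_s: 13.7
ee_pos: [0.5433, 0.0579, 0.265]
tcp_rot: [[0.981, 0.196, -0.002], [0.196, -0.981, -0.001], [-0.002, 0.0, -1.0]]
contact_force: [0.1, -0.7, -0.4]
finger_gap: 0.0149
grip_force: 39.0
```

>>> servo_tool --pt "-0.39 0.97 0 0 -1" --pt "-0.39 0.97 0 0 -1" --pt "-0.39 0.97 0 0 -1" --pt "-0.39 0.97 0 0 -1" --pt "-0.39 0.97 0 0 -1"

```text
time_s: 14.2
ee_pos: [0.524, -0.0447, 0.265]
tcp_rot: [[0.981, 0.196, -0.002], [0.196, -0.981, -0.0], [-0.002, 0.0, -1.0]]
contact_force: [0.8, -0.5, -0.3]
finger_gap: 0.0148
grip_force: 39.0
```

>>> servo_tool --pt "-0.39 0.97 0 0 -1" --pt "-0.39 0.97 0 0 -1" --pt "-0.39 0.97 0 0 -1" --pt "-0.39 0.97 0 0 -1" --pt "-0.39 0.97 0 0 -1"

```text
time_s: 14.7
ee_pos: [0.5047, -0.1472, 0.2649]
tcp_rot: [[0.981, 0.196, -0.002], [0.196, -0.981, 0.0], [-0.002, -0.0, -1.0]]
contact_force: [-1.0, 0.4, -0.9]
finger_gap: 0.0152
grip_force: 39.0
```

>>> servo_tool --pt "-0.39 0.97 0 0 -1" --pt "-0.39 0.97 0 0 -1" --pt "-0.39 0.97 0 0 -1" --pt "-0.39 0.97 0 0 -1" --pt "-0.39 0.97 0 0 -1"

```text
time_s: 15.2
ee_pos: [0.4854, -0.2497, 0.2649]
tcp_rot: [[0.981, 0.196, -0.002], [0.196, -0.981, 0.0], [-0.002, -0.001, -1.0]]
contact_force: [-0.1, 0.8, -0.2]
finger_gap: 0.0153
grip_force: 39.0
```

>>> servo_tool --pt "-0.39 0.97 0 0 -1" --pt "0 0 0 0 -1" --pt "0 0 0 0 -1" --pt "0 0 0 0 -1" --pt "0 0 0 0 -1"

```text
time_s: 15.7
ee_pos: [0.4833, -0.2681, 0.2653]
tcp_rot: [[0.98, 0.198, -0.0], [0.198, -0.98, 0.0], [-0.0, -0.001, -1.0]]
contact_force: [1.1, 0.6, -0.9]
finger_gap: 0.0149
grip_force: 39.0
```

>>> servo_tool --pt "-0.19 0.58 0 0 -1" --pt "-0.19 0.58 0 0 -1" --pt "0 0 1 0 -1" --pt "0 0 1 0 -1" --pt "0 0 1 0 -1"

```text
time_s: 16.2
ee_pos: [0.4801, -0.2947, 0.2046]
tcp_rot: [[0.981, 0.196, 0.0], [0.196, -0.981, -0.001], [0.0, 0.001, -1.0]]
contact_force: [-0.0, 0.5, -0.9]
finger_gap: 0.0149
grip_force: 39.1
```

>>> servo_tool --pt "0 0 0.5 0 -1" --pt "0 0 0 0 -1" --pt "0 0 0 0 -1" --pt "0 0 0.15 0 -1" --pt "0 0 0 0 -1"

```text
time_s: 16.7
ee_pos: [0.4806, -0.2934, 0.1928]
tcp_rot: [[0.98, 0.197, 0.001], [0.197, -0.98, -0.0], [0.001, 0.001, -1.0]]
contact_force: [0.6, 0.2, -1.0]
finger_gap: 0.0152
grip_force: 39.1
```

>>> servo_tool --pt "0 0 0.1 0 -1" --pt "0 0 0.15 0 -1" --pt "0 0 0.1 0 -1" --pt "0 0 0 0 -1" --pt "0 0 0 0 -1"

```text
time_s: 17.2
ee_pos: [0.4804, -0.2932, 0.1853]
tcp_rot: [[0.98, 0.197, -0.0], [0.197, -0.98, 0.0], [-0.0, -0.0, -1.0]]
contact_force: [-0.5, -0.3, -0.2]
finger_gap: 0.0151
grip_force: 39.1
```

>>> servo_tool --pt "0 0 0.15 0 -1" --pt "0 0 0.15 0 -1" --pt "0 0 0.15 0 -1" --pt "0 0 0 0 -1" --pt "0 0 0 0 -1"

```text
time_s: 17.7
ee_pos: [0.4803, -0.2933, 0.1762]
tcp_rot: [[0.98, 0.197, -0.0], [0.197, -0.98, 0.0], [-0.0, -0.0, -1.0]]
contact_force: [0.7, 0.6, -0.3]
finger_gap: 0.0149
grip_force: 39.1
```

>>> servo_tool --pt "0 0 0.3 0 -1" --pt "0 0 0.4 0 -1" --pt "0 0 0.5 0 -1" --pt "0 0 0 0 -1" --pt "0 0 0 0 -1"

```text
time_s: 18.2
ee_pos: [0.4801, -0.2931, 0.1518]
tcp_rot: [[0.98, 0.197, -0.001], [0.197, -0.98, 0.0], [-0.001, -0.001, -1.0]]
contact_force: [-0.9, -0.2, -0.3]
finger_gap: 0.015
grip_force: 39.1
```

>>> servo_tool --pt "0 0 0.8 0 -1" --pt "0 0 0.8 0 -1" --pt "0 0 0.5 0 -1" --pt "0 0 0.1 0 -1" --pt "0 0 0 0 -1"

```text
time_s: 18.7
ee_pos: [0.4804, -0.2933, 0.1083]
tcp_rot: [[0.98, 0.197, -0.0], [0.197, -0.98, 0.0], [-0.0, -0.0, -1.0]]
contact_force: [-0.6, -0.9, -0.5]
finger_gap: 0.0148
grip_force: 39.1
```

>>> servo_tool --pt "0 0 0 0 -1" --pt "0 0 0.05 0 -1" --pt "0 0 0 0 -1" --pt "0 0 0 0 -1" --pt "0 0 0 0 -1"

```text
time_s: 19.2
ee_pos: [0.4804, -0.2933, 0.1074]
tcp_rot: [[0.98, 0.197, 0.0], [0.197, -0.98, -0.0], [0.0, 0.0, -1.0]]
contact_force: [-0.4, -0.2, -0.5]
finger_gap: 0.0155
grip_force: 39.1
```

>>> servo_tool --pt "0 0 0.12 0 -1" --pt "0 0 0 0 -1" --pt "0 0 0 0 -0.5" --pt "0 0 0 0 -0.3" --pt "0 0 0 0 0"

```text
time_s: 19.7
ee_pos: [0.4804, -0.2933, 0.1049]
tcp_rot: [[0.98, 0.197, 0.0], [0.197, -0.98, -0.0], [0.0, 0.0, -1.0]]
contact_force: [-0.4, -0.3, 0.1]
finger_gap: 0.0426
grip_force: 0.0
```

>>> servo_tool --pt "0 0 0 0 0.5" --pt "0 0 0 0 1" --pt "0 0 0 0 1" --pt "0 0 0 0 1" --pt "0 0 0 0 1"

```text
time_s: 20.2
ee_pos: [0.4804, -0.2932, 0.1049]
tcp_rot: [[0.98, 0.197, 0.0], [0.197, -0.98, 0.0], [0.0, -0.0, -1.0]]
contact_force: [0.3, 0.6, 0.5]
finger_gap: 0.0851
grip_force: 0.0
```

>>> servo_tool --pt "0 0 -0.5 0 1" --pt "0 0 -1 0 1" --pt "0 0 -1 0 1" --pt "0 0 -1 0 1" --pt "0 0 -1 0 1"

```text
time_s: 20.7
ee_pos: [0.4804, -0.2932, 0.1965]
tcp_rot: [[0.98, 0.197, 0.001], [0.197, -0.98, -0.0], [0.0, 0.0, -1.0]]
contact_force: [-0.1, -0.9, 0.1]
finger_gap: 0.0854
grip_force: 0.0
```

>>> servo_tool --pt "0 0 -1 0 1" --pt "-0.8 1 0 0 1" --pt "-0.8 1 0 0 1" --pt "-0.8 1 0 0 1" --pt "-0.8 1 0 0 1"

```text
time_s: 21.2
ee_pos: [0.4329, -0.3851, 0.2158]
tcp_rot: [[0.98, 0.197, 0.001], [0.197, -0.98, -0.0], [0.001, 0.001, -1.0]]
contact_force: [1.3, 0.1, -0.5]
finger_gap: 0.0857
grip_force: 0.0
```

>>> servo_tool --pt "-0.8 1 0 0 1" --pt "-0.8 1 0 0 1" --pt "-0.8 1 0 0 1" --pt "-0.8 1 0 0 1" --pt "0 0 0 0 1"

```text
time_s: 21.7
ee_pos: [0.3833, -0.479, 0.2156]
tcp_rot: [[0.981, 0.192, -0.001], [0.192, -0.981, -0.002], [-0.002, 0.002, -1.0]]
contact_force: [0.5, 0.3, 0.5]
finger_gap: 0.0853
grip_force: 0.0
```

```bash
python3 - <<'E'
from h import *
b=grab_frame("top");save(b,"g.png",(80,100,460,320),2)
E
```

```text
(no output)
```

View pics/g.png

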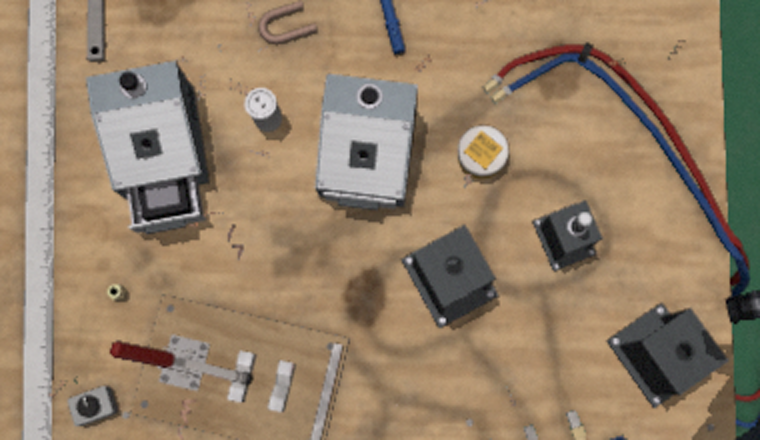

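The top view shows the pin hanging in the small stand (370,211), as it was at the start. The left tray is out (162,200) and the right tray is shut. The capacitor and tin are where they were.

```bash
python3 -c "
from rig import r
print(r.sense()['time_s'],r.close_job())"
```

```text
the job is handed in; nothing more can be done
21.75 None
```

The left console's tray is fully out, the pin is back in the smallest stand, nothing else was disturbed, and the job was handed in at 21.75 s.

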